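Set the jointer fence to its bevel mark and hold it for locking

TASK

Take the push block off the jointer's bed and set it down, without dropping it, upright on its sole anywhere free on the bench. Then tip the jointer's loose fence over the bed until its pointer lines up with the brass index clip on the quadrant, without ever letting it flop down onto its lower stop, and finish still holding it there with the fingers so that I can tighten the lock; leave the other things on the bench where they are.

Things in the scene. Friction and masses are not known exactly. Their poses are not given: they have to be found in the camera images.
- jointer: Benchtop jointer, fixed. White body, bare metal bed 185 mm above the bench, spanning own x -130 to +28 mm and y -381 to +381 mm. Origin on the bench below the middle of the fence's pivot line; own x points away from the operator's side, y along the bed. A black cutter guard, top 12 mm above the bed, lies in front of the fence over own y -85 to +45 mm. Nothing but the fence stands over 290 mm high.
- fence (a joint): Fence tilt, rad: 0 upright at its stop (starts and rests there), growing as the top edge tips over the bed to jointer's -x; lower stop 0.785. A free hinge (friction 0.01 N m): past about 0.15 it falls by itself, pulling up to 6 N at the top edge (fence about 1.5 kg). The pivot line runs along jointer's y at own x 0, 195 mm above the bench, in the plane of the plate's front face.
- index (a joint): Setting of the brass index clip (20 by 18 by 6 mm, with a small thumb screw) clamped immovably on the quadrant's rim; rad, in the same measure as joint fence: the fence is at the mark when the two are equal. Lies between 0.3 and 0.6. The fixed quadrant (rim radius 100 mm about the pivot line, a mark every 5 degrees) stands behind the fence's middle.
- fence_top (a point): Middle of the fence's top edge, 6 mm behind the front face; z along the plate away from the pivot, y along the edge. The plate is bare metal, 12 mm thick, 560 mm long (jointer's y -280 to +280), its top edge 105 mm from the pivot line; the top 39 mm is plain on both faces. Behind it, pivot bracket, pointer, quadrant and slack lock lever fill jointer's y -75 to +105 mm: grip outside that.
- pointer_tip (a point): Tip of the dark steel pointer arm (8 mm square) that stands straight back from the fence at a right angle to the plate, 100 mm from the pivot line, at jointer's y +43 mm; turns with the fence.
- index_mark (a point): The point on the index clip that the pointer's tip must meet, 100 mm from the pivot line, at jointer's y +43 mm. Seen from the fence's end it lies behind the pivot line, raised above the level through it by the angle joint index.
- push_block: Grey plastic push block on the jointer's bed, beside the fence. Rubber-soled base 76 mm (own x) by 180 mm (own y) by 18 mm; over it a straight handle bar along own y, 28 mm wide, 28 mm high and 130 mm long, its middle 88 mm above the sole, top at 102 mm, on two end posts. Origin at the centre of the sole. 0.25 to 0.5 kg.
- spare_block: A second push block just like it, standing on the bench beyond the jointer's right end (-y); a bystander.
- earmuffs: Pair of ear defenders lying on the bench, 160 mm across the cups (own y), 170 mm long, headband to +x, 80 mm high; origin under the middle between the cups. Bystander.
- tape_measure: Tape measure standing on the bench, 72 by 42 by 66 mm high; origin under its middle. Bystander.
- square: Small combination square lying flat on the bench, 150 mm steel rule along own y, head reaching 90 mm to +x, 20 mm high; origin under the rule's middle. Bystander.
- pencil_mug: White mug, 80 mm across, 100 mm high; origin under its middle. Bystander.
- offcut: Wood offcut lying on the bench, 45 by 150 by 22 mm high; origin under its middle. Bystander.

How it is judged:
On the way, in this order (a step that is already met when the one before it is completed fails the run):
1. the push block stands on its sole on the bench, let go (height (world z) of push_block below 0.01 m and angle between push_block's own z axis and vertical below 0.1 rad and linear speed of push_block below 0.02 m/s and contact force between the fingers and push_block below 0.1 N), for 0.2 s.
2. the fingers hold the fence with its pointer at the index clip (distance between pointer_tip and index_mark below 0.005 m and velocity of joint fence between -0.05 and 0.05 rad/s and contact force between the fingers and fence above 1 N), for 0.3 s.
At the end, for the whole second after the job is handed in: Fence still, pointer tip within 5 mm (about 3 degrees) of the index clip's point, held by the fingers (over 1 N of contact); push block at rest upright on its sole on the bench (within 10 mm, 0.1 rad), touching neither fingers nor fence (all of step 1 and all of step 2 and contact force between push_block and fence below 0.1 N); the arm keeps its last pose, push and grip.
It fails at once if the fence flopped down onto its lower stop (value of joint fence above 0.75 rad).
It fails at once if the push block was dropped onto the bench (height (world z) of push_block below 0.03 m and linear speed of push_block above 0.6 m/s).
It fails at once if another thing on the bench was disturbed by more than 30 mm (distance of any of spare_block, earmuffs, tape_measure, square, pencil_mug, offcut from where it was at the start of the episode above 0.03 m).
It also fails if it takes over 51 s, if anything falls off the work surface, if the arm or the gripper's body presses on something with over 40 N, if the wrist force passes 120 N, or if a joint passes its speed limit or range.

ROBOT

A 6-joint arm with a two-finger parallel gripper is mounted at the origin on the work surface. World frame = base frame: x ahead of the robot, y to its left, z up, the work surface at z = 0. Lengths are in m, angles in rad, forces in N, time in s.
With the tool pointing down it reaches from about 0.375 to 0.9 m from the base axis. Payload 3.1 kg.
Tool frame: the origin (TCP) lies at the very end of the fingers, on their centre line; the grasp point (between the pads) lies 19 mm behind it; z points along the fingers, y is the line along which they close (so a half turn about z gives the same grasp; the last joint's range is limited). The gripper opens to 85 mm and grips with 20 to 120 N. Pads are 22 mm wide; open, the fingers measure 114 mm over their backs; the gripper's body (76 mm by 85 mm) begins 54 mm behind the grasp point. The pads swing forward as they close: fully open they stand 13 mm farther back than shut.
Start: joints at [-1.385, 0.527, 1.433, -0, 1.181, -0.178], TCP at [0.223, -0.584, 0.231] pointing down, gripper open.
Joint ranges: [-3.08, 3.08], [-0.75, 2.2], [0.22, 2.44], [-1.43, 4.57], [0, 2.65], [-2.85, 2.85]. Speed limits (rad/s): [2.79, 2.79, 3.14, 3.14, 3.14, 3.14].

INTERFACE

Orientations are given as a unit quaternion [w, x, y, z].
In Python, from cell import bot gives the robot as it stands. The module is installed in compiled form; this text tells all that it offers.
- The arm moves only by the tool drive_tool, never from a script. Its argument "commands" is a list of rows, each a list of 5 numbers: the closure, from 0 (fully open) to 1 (shut), then the shift along the tool's x, y, z in m, then the turn about the tool's z in degrees. A call has 1 to 20 rows; each row is the pose to reach, as a shift and turn from the pose commanded when the call began, along the tool's axes at that moment; what a row does not reach only later rows make up. A row lasts 1/10 s, in which the tool goes at most 50 mm and 8.59 degrees, less where a joint would pass 70% of its speed; a pose out of reach is approached as far as the arm can. A call with a gripper value outside its range is refused whole. The fingers move at their own pace and stop on an object; "newtons" is the grip in N (left out, the last holds). Time passes only in rows, so rows that repeat a pose let the fingers close. It gives the time, the measured TCP pose, the force, the opening and the grip force at its end, in the units of the state.
- bot.get_state(): the state, without advancing time (a new reading comes with each control period).
- bot.read_camera(name): name is "scene" or "top" or "wrist"; returns the picture (384x512x3 uint8, blue, green, red); there is no depth.
- bot.camera_model(name): a dict with "fx", "fy", "cx", "cy" (pixels), "R" (3x3) and "t" (3): a world point X has camera coordinates R X + t; the wrist camera has in their place "hand_eye" (4x4, takes a point from camera to tool coordinates, whose origin is the TCP and whose axes are the flange's). Camera axes: x right, y down, z forward; pixel columns grow to the right and rows downward; lengths in m; the calibration is good to about 2 mm. A picture is of the moment at which its call begins: read the wrist's pose just before it. camera_model takes no time and is no camera call.
- bot.finish_job(): hands the job in; it is judged then, once.
The state is a dict: "time": time; "joint_pos": joint angles; "dq": joint speeds; "joint_efforts": joint torques, N m; "eef_pos": TCP position; "eef_rot": TCP orientation; "contact_force": force on the tool from outside, world axes, zero at the start; "wrist_torque": the same for the moment, N m; "gripper_width": finger opening in m; "grip_force": force on a finger pad.
Only numpy, scipy, OpenCV 4.12 (cv2) and the standard library are available. Lean on these libraries where they do the work, as an engineer would, in place of code of your own. Each camera call takes 0.05 s, during which the arm holds its last target. There are 200 camera calls.

## Working session

There is one attempt and no reset: what is moved stays moved. The work goes in short steps, Python scripts to look and compute and a tool call to move; the robot and the scene stay as the last step left them, time stands still between calls to the robot, and variables do not carry over. Pictures are saved under pics/ and viewed, at most 10 in all, crops included, and the job is handed in when it is done.

Besides the shell and the picture viewer there is one more tool, called as a command line: name --pt "numbers of a row" for each row, then --argument value for the rest. drive_tool: Moves the arm, as the interface text tells. Its arguments: {"type":"object","properties":{"commands":{"type":"array","items":{"type":"array","items":{"type":"number"}}},"newtons":{"type":"number"}},"required":["commands"]}

```bash
mkdir -p pics
python3 - <<'E'
from cell import bot
import cv2
s=bot.get_state();print(s)
for n in("scene","top"):
    cv2.imwrite(f"pics/{n}0.png",cv2.resize(bot.read_camera(n),(800,600)));print(n,bot.camera_model(n))
print(bot.camera_model("wrist"))
E
```

```text
{'time': 0.0, 'joint_pos': array([-1.38449720e+00,  5.28473204e-01,  1.43395047e+00,  5.68132697e-06,
        1.18140540e+00, -1.78505784e-01]), 'dq': array([ 0.00180563,  0.00028638, -0.00146716, -0.00107211,  0.00019031,
        0.00079232]), 'joint_efforts': array([ 1.01892390e-03, -4.42343366e+01, -1.78022271e+01,  1.27412086e-06,
        8.52082012e-03, -1.17767620e-06]), 'eef_pos': array([ 0.22286502, -0.58311821,  0.23031399]), 'eef_rot': array([-1.11821230e-03,  9.83410325e-01,  1.81391518e-01, -1.73050186e-06]), 'contact_force': array([ 0.35365656,  0.22658466, -0.56284834]), 'wrist_torque': array([-0.02140168,  0.03759927, -0.03429478]), 'grip_force': 0.0, 'gripper_width': 0.08569045120658081}
scene {'fx': 473.85298479811235, 'fy': 473.85298479811235, 'cx': 259.3869418581025, 'cy': 192.8016403455802, 'R': array([[ 0.99555621, -0.09238515, -0.01824349],
       [-0.07579303, -0.67113024, -0.73745482],
       [ 0.05588611,  0.73556046, -0.67515003]]), 't': array([-0.54515555,  0.19708631,  1.65647801])}
top {'fx': 392.12721319270446, 'fy': 392.12721319270446, 'cx': 255.55465457678406, 'cy': 191.66784128750584, 'R': array([[-0.02796799, -0.99958886, -0.00631678],
       [-0.99253129,  0.02852006, -0.11860965],
       [ 0.11874104,  0.00295232, -0.99292087]]), 't': array([-0.0116737 ,  0.5707251 ,  1.42358822])}
{'fx': 331.79835333141955, 'fy': 331.79835333141955, 'cx': 255.23122122605363, 'cy': 191.0744997563181, 'hand_eye': array([[-1.99636932e-04, -9.60484433e-01, -2.78333637e-01,
         7.06165514e-02],
       [ 9.99999905e-01, -2.99542475e-04,  3.16415122e-04,
        -1.89484153e-03],
       [-3.87284545e-04, -2.78333547e-01,  9.60484402e-01,
        -1.41103277e-01],
       [ 0.00000000e+00,  0.00000000e+00,  0.00000000e+00,
         1.00000000e+00]])}
```

View pics/scene0.png

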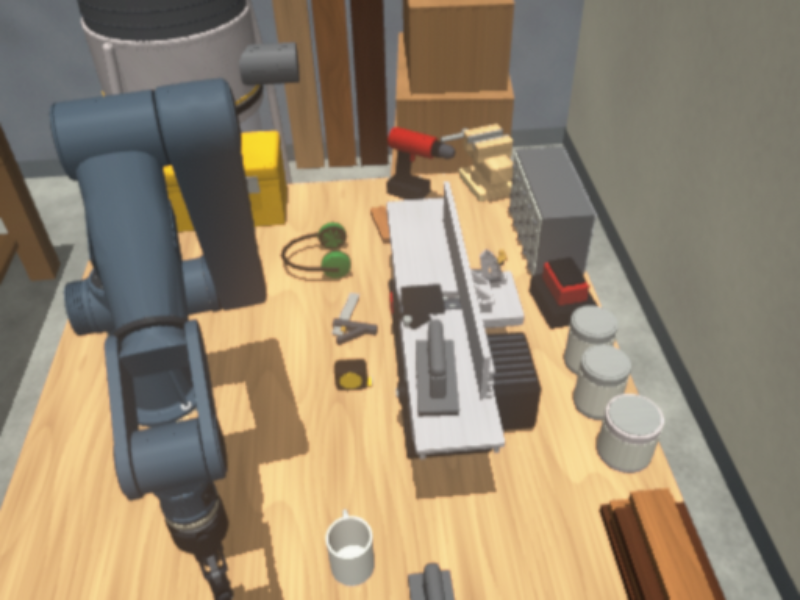

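View pics/top0.png

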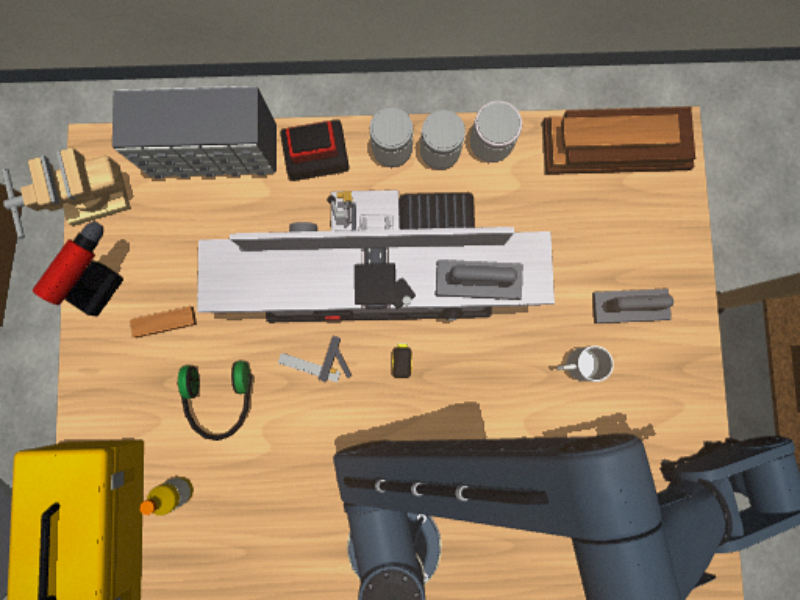

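The top view shows the push block on the bed right of the guard (handle about (450–520, 272)) and the fence top edge from (232,235) to (513,229). The clip shows yellow at (344,195). In the scene view the handle runs (435,325)–(437,390) and the clip is near (502,257). I'll enlarge both for a closer reading.

Run:
```python
import cv2,numpy as np
a=cv2.imread("pics/scene0.png");b=cv2.imread("pics/top0.png")
# scene crop x370-570,y170-470 ; top crop x190-560,y180-320
A=cv2.resize(a[170:470,370:570],None,fx=2,fy=2,interpolation=cv2.INTER_CUBIC)
cv2.imwrite("pics/c1.png",A)
B=cv2.resize(b[180:330,190:560],None,fx=2.15,fy=2.15,interpolation=cv2.INTER_CUBIC)
cv2.imwrite("pics/c2.png",B)
```

```text
(no output)
```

View pics/c1.png

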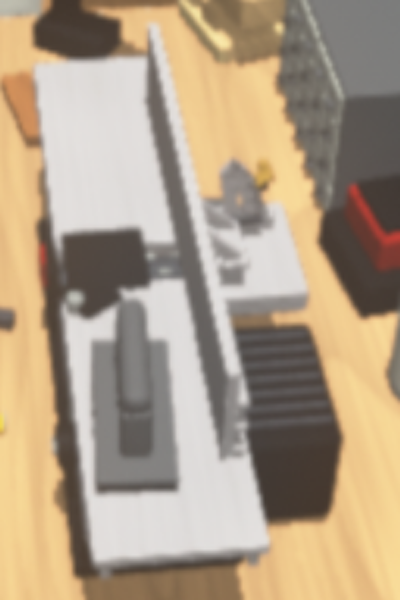

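View pics/c2.png

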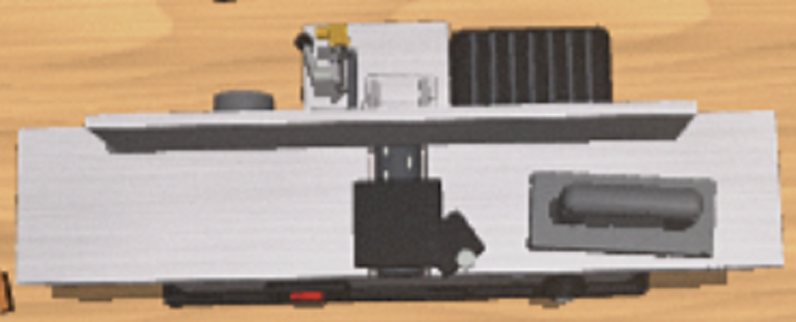

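```bash
cat > h.py <<'E'
import numpy as np,cv2
from cell import bot
M={n:bot.camera_model(n) for n in("scene","top")}
def K(m):return np.array([[m["fx"],0,m["cx"]],[0,m["fy"],m["cy"]],[0,0,1]])
def ray(n,px):
    m=M[n];d=m["R"].T@np.linalg.inv(K(m))@[*px,1];return -m["R"].T@m["t"],d
def c1(p):return (np.array(p)/2+[370,170]+.5)/1.5625-.5
def c2(p):return (np.array(p)/2.15+[190,180]+.5)/1.5625-.5
def tri(rs):
    A=[];b=[]
    for o,d in rs:
        d=d/np.linalg.norm(d);P=np.eye(3)-np.outer(d,d);A.append(P);b.append(P@o)
    A=np.vstack(A);b=np.hstack(b);x=np.linalg.lstsq(A,b,rcond=None)[0]
    return x,np.linalg.norm(A@x-b)
def plane(r,z):
    o,d=r;return o+d*(z-o[2])/d[2]
E
python3 - <<'E'
from h import *
np.set_printoptions(precision=4,suppress=True)
P=dict(bedNL=((95,562),(782,268)),bedNR=((268,545),(775,110)),bedFL=((37,65),(18,278)),
fN=((233,376),(696,106)),fF=((152,25),(86,119)),bNL=((97,488),(714,253)),bNR=((177,487),(716,180)),bFL=((93,343),(528,247)),bFR=((170,340),(531,172)),
hF=((131,297),(556,203)),hN=((135,410),(702,208)),clip=((265,172),(333,33)))
for k,(a,b) in P.items():
    z=dict(b=.185,f=.300,h=.287,c=.24)[k[0]] if not(k[0]=='b' and k[:3]!='bed') else .203
    t=ray("top",c2(b));x,e=tri([ray("scene",c1(a)),t]);print(k,x,round(e,4),"top@z",z,plane(t,z))
E
```

```text
bedNL [ 0.5359 -0.3568  0.1795] 0.0043 top@z 0.185 [ 0.5322 -0.3554  0.185 ]
bedNR [ 0.6921 -0.3579  0.1841] 0.0004 top@z 0.185 [ 0.6916 -0.3576  0.185 ]
bedFL [0.5447 0.4017 0.1828] 0.0007 top@z 0.185 [0.5439 0.4009 0.185 ]
fN [ 0.6721 -0.2573  0.2975] 0.0003 top@z 0.3 [ 0.6714 -0.2569  0.3   ]
fF [0.6758 0.3025 0.2969] 0.0008 top@z 0.3 [0.6757 0.3017 0.3   ]
bNL [ 0.548  -0.2871  0.1953] 0.0002 top@z 0.203 [ 0.547  -0.2855  0.203 ]
bNR [ 0.6206 -0.293   0.1944] 0.0001 top@z 0.203 [ 0.6191 -0.2912  0.203 ]
bFL [ 0.5612 -0.1046  0.196 ] 0.0031 top@z 0.203 [ 0.5581 -0.1043  0.203 ]
bFR [ 0.6369 -0.1102  0.197 ] 0.0047 top@z 0.203 [ 0.6324 -0.1098  0.203 ]
hF [ 0.5936 -0.1274  0.2771] 0.0064 top@z 0.287 [ 0.5874 -0.1266  0.287 ]
hN [ 0.5833 -0.2633  0.2698] 0.0024 top@z 0.287 [ 0.5789 -0.26    0.287 ]
clip [0.7669 0.0786 0.2488] 0.0023 top@z 0.24 [0.7678 0.0794 0.24  ]
```

Heights match the text: bed 0.182, fence top 0.297, base top about 0.196. The jointer origin is near (0.668, 0.022). The push block centre is near (0.588, −0.196), with its axis about 4° off world y. Moving to hover above it.

drive_tool --pt "0 0 0 -0.05 0" --pt "0 0 0 -0.1 0" --pt "0 0 0 -0.15 -8" --pt "0 0.4785 -0.2327 -0.17 -64.9" --pt "0 0.4785 -0.2327 -0.17 -64.9" --pt "0 0.4785 -0.2327 -0.17 -64.9" --pt "0 0.4785 -0.2327 -0.17 -64.9" --pt "0 0.4785 -0.2327 -0.17 -64.9" --pt "0 0.4785 -0.2327 -0.17 -64.9" --pt "0 0.4785 -0.2327 -0.17 -64.9" --pt "0 0.4785 -0.2327 -0.17 -64.9" --pt "0 0.4785 -0.2327 -0.17 -64.9" --pt "0 0.4785 -0.2327 -0.17 -64.9" --pt "0 0.4785 -0.2327 -0.17 -64.9" --pt "0 0.4785 -0.2327 -0.17 -64.9" --pt "0 0.4785 -0.2327 -0.17 -64.9" --pt "0 0.4785 -0.2327 -0.17 -64.9"

```text
time: 1.8
eef_pos: [0.5862, -0.1965, 0.4009]
eef_rot: [-0.0, 0.733, 0.68, -0.0]
contact_force: [0.3, 0.0, 0.1]
gripper_width: 0.0854
grip_force: 0.0
```

Run:
```python
from h import *
s=bot.get_state();print(s["time"],s["eef_pos"],s["eef_rot"])
np.savez("w1",p=s["eef_pos"],q=s["eef_rot"])
im=bot.read_camera("wrist");cv2.imwrite("pics/w1.png",cv2.resize(im,(800,600),interpolation=cv2.INTER_CUBIC))
for n,p in dict(mug=(590,364),tape=(402,362),rule=(310,366),head=(345,362),spare=(632,306)).items():
    print(n,plane(ray("top",(np.array(p)+.5)/1.5625-.5),.03))
```

```text
1.8 [ 0.58616182 -0.1965159   0.40086565] [-4.54397079e-04  7.32900278e-01  6.80335751e-01 -4.93095131e-04]
mug [ 0.40572429 -0.47110964  0.03      ]
tape [ 0.4228136  -0.02939091  0.03      ]
rule [0.41952507 0.18763907 0.03      ]
head [0.42658776 0.10496332 0.03      ]
spare [ 0.53984406 -0.57957582  0.03      ]
```

View pics/w1.png

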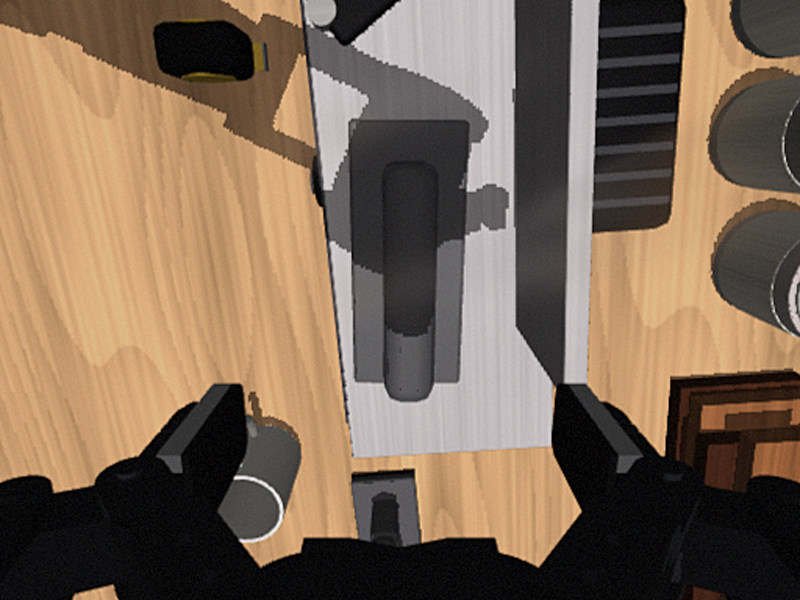

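The block's handle appears aligned with the tool, running from (410,162) to (410,400) with edges at 384/436. The fence top edge lies at x≈570–590.

```bash
cat >> h.py <<'E'
from scipy.spatial.transform import Rotation as Ro
def wray(px,p,q):
    m=bot.camera_model("wrist");H=m["hand_eye"];R=Ro.from_quat([q[1],q[2],q[3],q[0]]).as_matrix()
    d=np.linalg.inv(K(m))@[*px,1];return R@H[:3,3]+p,R@H[:3,:3]@d
def w8(p):return (np.array(p)+.5)/1.5625-.5
E
python3 - <<'E'
from h import *
w=np.load("w1.npz")
for n,p,z in [("hF",(410,162),.287),("hN",(410,335),.287),("b1",(350,121),.203),("b2",(469,121),.203),("b3",(355,382),.203),("b4",(460,382),.203),("fN",(572,384),.3)]:
    print(n,plane(wray(w8(p),w["p"],w["q"]),z))
print(tri([wray(w8((410,162)),w["p"],w["q"]),ray("top",c2((556,203)))]))
E
```

```text
hF [ 0.59529364 -0.1308731   0.287     ]
hN [ 0.58929226 -0.21809719  0.287     ]
b1 [ 0.5612953  -0.10571291  0.203     ]
b2 [ 0.63476684 -0.11120871  0.203     ]
b3 [ 0.5470767  -0.28161903  0.203     ]
b4 [ 0.6218215  -0.28712236  0.203     ]
fN [ 0.66991458 -0.24588386  0.3       ]
(array([ 0.59645102, -0.13176172,  0.22906512]), np.float64(0.0008519353395916074))
```

drive_tool --pt "0 0 0.005 0.04 0" --pt "0 0 0.005 0.08 0" --pt "0 0 0.005 0.12 0" --pt "0 0 0.005 0.14 0" --pt "0 0 0.005 0.15 0" --pt "0 0 0.005 0.15 0" --pt "1 0 0.005 0.15 0" --pt "1 0 0.005 0.15 0" --pt "1 0 0.005 0.15 0" --pt "1 0 0.005 0.15 0" --pt "1 0 0.005 0.15 0" --pt "1 0 0.005 0.15 0" --pt "1 0 0.005 0.15 0" --pt "1 0 0.005 0.15 0" --pt "1 0 0.005 0.15 0" --pt "1 0 0.005 0.15 0" --newtons 50

```text
time: 3.45
eef_pos: [0.5921, -0.1962, 0.2524]
eef_rot: [0.001, 0.733, 0.681, 0.0]
contact_force: [-2.5, 0.3, 5.9]
gripper_width: 0.0272
grip_force: 52.8
```

drive_tool --pt "1 0 0 -0.02 0" --pt "1 0 0 -0.05 0" --pt "1 0 0 -0.07 0" --pt "1 0 0 -0.07 0" --pt "1 -0.01 -0.04 -0.07 0" --pt "1 -0.02 -0.08 -0.07 0" --pt "1 -0.03 -0.12 -0.07 0" --pt "1 -0.037 -0.155 -0.07 0" --pt "1 -0.037 -0.17 -0.07 0" --pt "1 -0.037 -0.17 -0.07 0" --pt "1 -0.037 -0.17 -0.07 0"

```text
time: 4.55
eef_pos: [0.4202, -0.2205, 0.3206]
eef_rot: [-0.0, 0.733, 0.681, 0.0]
contact_force: [0.4, -1.1, -5.2]
gripper_width: 0.0276
grip_force: 52.3
```

Run:
```python
from h import *
a=bot.read_camera("scene")[100:384,150:400];b=bot.read_camera("top")[100:384,200:450]
cv2.imwrite("pics/s2.png",cv2.resize(np.hstack([a,b]),None,fx=1.6,fy=1.6))
```

```text
(no output)
```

View pics/s2.png

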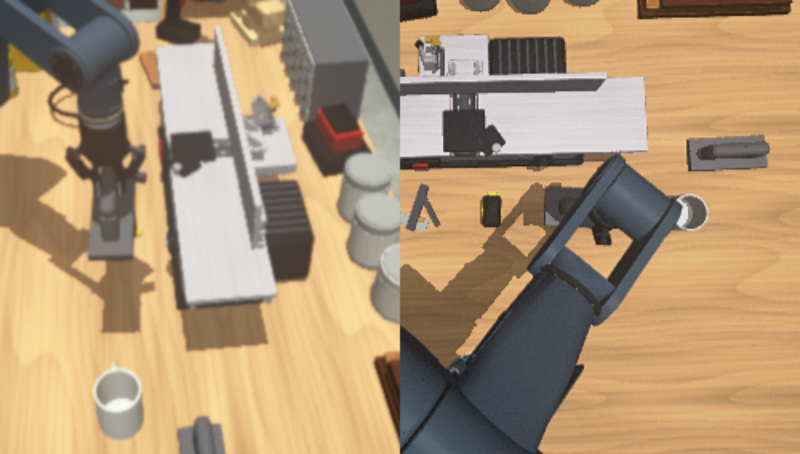

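The block is held upright over a clear spot, with the tape measure and mug well away. Lowering it now.

drive_tool --pt "1 0 0 0.04 0" --pt "1 0 0 0.08 0" --pt "1 0 0 0.12 0" --pt "1 0 0 0.16 0" --pt "1 0 0 0.2 0" --pt "1 0 0 0.22 0" --pt "1 0 0 0.235 0" --pt "1 0 0 0.243 0" --pt "1 0 0 0.248 0" --pt "1 0 0 0.251 0" --pt "1 0 0 0.253 0" --pt "1 0 0 0.253 0" --pt "1 0 0 0.253 0"

```text
time: 5.95
eef_pos: [0.4201, -0.2208, 0.0689]
eef_rot: [0.001, 0.733, 0.681, 0.0]
contact_force: [0.0, 0.0, -4.0]
gripper_width: 0.0272
grip_force: 52.2
```

drive_tool --pt "1 0 0 0.001 0" --pt "1 0 0 0.002 0" --pt "1 0 0 0.002 0" --pt "1 0 0 0.002 0"

```text
time: 6.35
eef_pos: [0.4201, -0.2208, 0.0674]
eef_rot: [0.001, 0.733, 0.681, 0.0]
contact_force: [0.2, 0.8, 6.4]
gripper_width: 0.0275
grip_force: 53.7
```

drive_tool --pt "0 0 0 0 0" --pt "0 0 0 0 0" --pt "0 0 0 0 0" --pt "0 0 0 0 0" --pt "0 0 0 0 0" --pt "0 0 0 -0.03 0" --pt "0 0 0 -0.07 0" --pt "0 0 0 -0.12 0" --pt "0 0 0 -0.17 0" --pt "0 0 0 -0.22 0" --pt "0 0 0 -0.27 0" --pt "0 0 0 -0.32 0" --pt "0 0 0 -0.353 0"

```text
time: 7.65
eef_pos: [0.4201, -0.2208, 0.4233]
eef_rot: [0.003, 0.732, 0.681, 0.0]
contact_force: [0.6, -0.9, -0.4]
gripper_width: 0.0853
grip_force: 0.0
```

drive_tool --pt "0 0.04 0.03 0 -3.7" --pt "0 0.08 0.06 0 -3.7" --pt "0 0.12 0.09 0 -3.7" --pt "0 0.16 0.12 0 -3.7" --pt "0 0.2 0.15 0 -3.7" --pt "0 0.24 0.18 0 -3.7" --pt "0 0.28 0.21 0 -3.7" --pt "0 0.32 0.24 0 -3.7" --pt "0 0.36 0.27 0 -3.7" --pt "0 0.4 0.29 0 -3.7" --pt "0 0.444 0.315 0 -3.7" --pt "0 0.444 0.315 0 -3.7" --pt "0 0.444 0.315 0 -3.7" --pt "0 0.444 0.315 0 -3.7" --pt "0 0.444 0.315 0 -3.7"

```text
time: 9.15
eef_pos: [0.7659, 0.1976, 0.4205]
eef_rot: [0.0, 0.711, 0.703, 0.0]
contact_force: [-0.0, -0.3, -0.2]
gripper_width: 0.0856
grip_force: 0.0
```

Run:
```python
from h import *
s=bot.get_state();print(s["time"],s["eef_pos"],s["eef_rot"])
np.savez("w2",p=s["eef_pos"],q=s["eef_rot"])
im=bot.read_camera("wrist");cv2.imwrite("pics/w2.png",cv2.resize(im,(800,600),interpolation=cv2.INTER_CUBIC))
cv2.imwrite("pics/t2raw.png",bot.read_camera("top"))
```

```text
9.15 [0.76593889 0.19763011 0.42053798] [3.81692979e-04 7.10788867e-01 7.03405274e-01 2.49757079e-04]
```

View pics/w2.png

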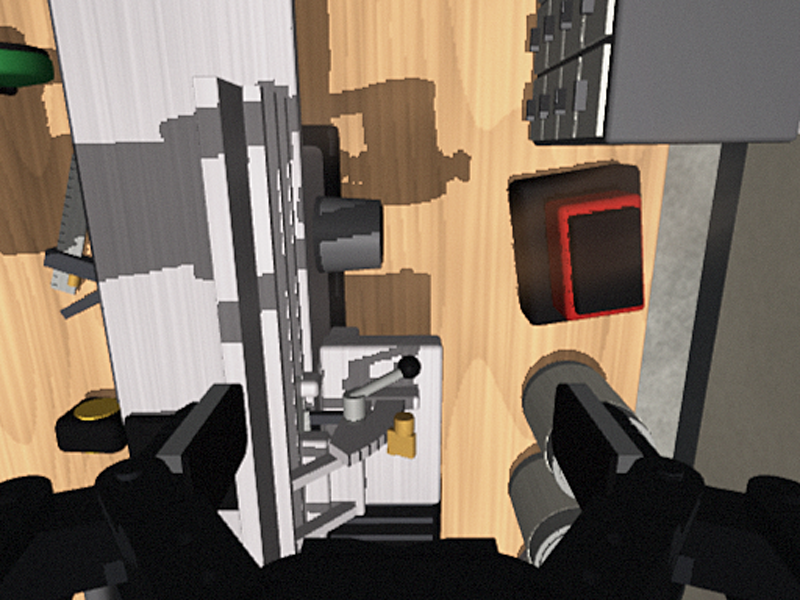

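The wrist view shows the brass clip's body at (402,443) with its thumb screw at (404,420), on the quadrant rim. The fence's top edge runs along the left from (206,80) to about (265,540).

Run:
```python
from h import *
np.set_printoptions(precision=4,suppress=True)
w=np.load("w2.npz")
def ym(im):
    h=cv2.cvtColor(im,cv2.COLOR_BGR2HSV);return cv2.inRange(h,(18,120,90),(32,255,255))
print("scene",[ (c) for c in cv2.connectedComponentsWithStats(ym(cv2.imread("pics/c1.png")))[2].tolist() if c[4]>60][1:])
print("top",[ (c) for c in cv2.connectedComponentsWithStats(ym(cv2.imread("pics/c2.png")))[2].tolist() if c[4]>60][1:])
a=ray("scene",c1((265,172)));b=ray("top",c2((333,33)));
for p in [(402,443),(402,430),(404,420)]:
    c=wray(w8(p),w["p"],w["q"]);print(p,tri([a,b,c]),tri([b,c]),tri([a,c]))
im=cv2.imread("pics/w2.png");A=cv2.resize(im[370:500,290:440],(450,390),interpolation=cv2.INTER_CUBIC)
t=cv2.resize(cv2.imread("pics/c2.png")[0:130,285:370],(255,390),interpolation=cv2.INTER_CUBIC)
cv2.imwrite("pics/z.png",np.hstack([A,t]))
```

```text
scene [[255, 159, 19, 27, 372], [0, 413, 5, 22, 78]]
top [[317, 23, 32, 23, 525]]
(402, 443) (array([0.7664, 0.0779, 0.2499]), np.float64(0.0024438943755116624)) (array([0.7654, 0.0782, 0.2505]), np.float64(0.0010094431930812054)) (array([0.767 , 0.0774, 0.2503]), np.float64(0.00146340834864262))
(402, 430) (array([0.7674, 0.0817, 0.2445]), np.float64(0.004620608664379341)) (array([0.7672, 0.0799, 0.2383]), np.float64(0.001694384517044246)) (array([0.7679, 0.084 , 0.2449]), np.float64(0.0025603101576554934))
(404, 420) (array([0.7686, 0.0847, 0.2401]), np.float64(0.007740442650735016)) (array([0.7695, 0.0813, 0.2276]), np.float64(0.0029897053520952705)) (array([0.7693, 0.0892, 0.2405]), np.float64(0.0024564632081131577))
```

View pics/z.png

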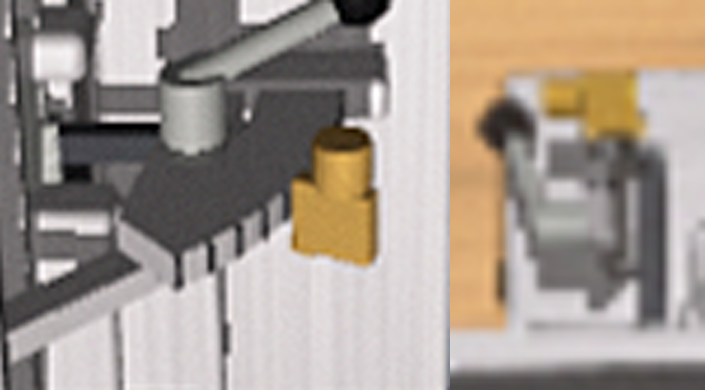

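Run:
```python
from h import *
np.set_printoptions(precision=4,suppress=True)
w=np.load("w2.npz")
c=wray(w8((401.7,442.7)),w["p"],w["q"])
for S in [(264,176),(264,179)]:
  for T in [(339,35),(338,36)]:
    for rs in ([ray("top",c2(T)),c],[ray("scene",c1(S)),c],[ray("scene",c1(S)),ray("top",c2(T)),c]):
        x,e=tri(rs);print(x,round(e,4),"ang",np.arctan2(x[2]-.195,x[0]-.667),"r",np.hypot(x[2]-.195,x[0]-.667))
# bracket points: body of constant y plane=0.065..0.072
for y in(.062,.065,.07):
    o,d=c;X=o+d*(y-o[1])/d[1];print("y",y,X,np.arctan2(X[2]-.195,X[0]-.667),np.hypot(X[2]-.195,X[0]-.667))
# fence base checks from w2: top-edge near end
for p in [(206,80),(262,520)]:print(plane(wray(w8(p),w["p"],w["q"]),.3))
```

```text
[0.7654 0.0732 0.2423] 0.0006 ang 0.4480910573889511 r 0.1091899337090335
[0.7663 0.0754 0.2465] 0.0008 ang 0.47795355353212066 r 0.11188551319910953
[0.7655 0.0743 0.246 ] 0.0027 ang 0.4775224611136643 r 0.11094578387054033
[0.7649 0.0739 0.2429] 0.0015 ang 0.45548634235899055 r 0.10896568677537014
[0.7663 0.0754 0.2465] 0.0008 ang 0.47795355353212066 r 0.11188551319910953
[0.7653 0.0747 0.2459] 0.003 ang 0.4776116204280717 r 0.11064502878578746
[0.7654 0.0732 0.2423] 0.0006 ang 0.4480910573889511 r 0.1091899337090335
[0.7663 0.0737 0.2437] 0.0007 ang 0.45600761709765736 r 0.11058347218622214
[0.7658 0.0735 0.2434] 0.0015 ang 0.4557409979358337 r 0.1099904923276822
[0.7649 0.0739 0.2429] 0.0015 ang 0.45548634235899055 r 0.10896568677537014
[0.7663 0.0737 0.2437] 0.0007 ang 0.45600761709765736 r 0.11058347218622214
[0.7655 0.074  0.2433] 0.0022 ang 0.45577259700886713 r 0.10968896566625556
y 0.062 [0.7658 0.062  0.2245] 0.2902223472982964 0.10311046340434436
y 0.065 [0.7658 0.065  0.2294] 0.33478733915298914 0.10461077711982274
y 0.07 [0.7658 0.07   0.2375] 0.40602987701529125 0.107554754472012
[0.676  0.3017 0.3   ]
[0.6816 0.057  0.3   ]
```

The clip angle estimate is about 0.455 rad, and its radius of 0.11 is plausible for a clip seated on the rim. Next I'll straddle the fence top at y≈0.15.

drive_tool --pt "0 -0.025 -0.045 0 0" --pt "0 -0.047 -0.092 0 0" --pt "0 -0.047 -0.092 0 0" --pt "0 -0.047 -0.092 0.03 0" --pt "0 -0.047 -0.092 0.06 0" --pt "0 -0.047 -0.092 0.09 0" --pt "0 -0.047 -0.092 0.11 0" --pt "0 -0.047 -0.092 0.13 0" --pt "0 -0.047 -0.092 0.15 0" --pt "0 -0.047 -0.092 0.152 0" --pt "0.65 -0.047 -0.092 0.152 0" --pt "0.65 -0.047 -0.092 0.152 0" --pt "0.65 -0.047 -0.092 0.152 0" --pt "0.65 -0.047 -0.092 0.152 0" --pt "0.65 -0.047 -0.092 0.152 0" --pt "0.65 -0.047 -0.092 0.152 0" --newtons 20

```text
time: 10.85
eef_pos: [0.6741, 0.153, 0.2677]
eef_rot: [0.0, 0.71, 0.704, 0.0]
contact_force: [1.4, -0.5, -0.1]
gripper_width: 0.0294
grip_force: 0.0
```

drive_tool --pt "0.65 0 -0.003 0 0" --pt "0.65 0 -0.006 0 0" --pt "0.65 0 -0.009 0 0" --pt "0.65 0 -0.012 0 0" --pt "0.65 0 -0.015 0 0" --pt "0.65 0 -0.018 0 0" --pt "0.65 0 -0.021 0 0" --pt "0.65 0 -0.024 0 0" --pt "0.65 0 -0.027 0 0" --pt "0.65 0 -0.03 0 0" --pt "0.65 0 -0.032 0 0" --pt "0.65 0 -0.034 0 0" --pt "0.65 0 -0.036 0 0" --pt "0.65 0 -0.036 0 0" --pt "0.65 0 -0.036 0 0" --pt "0.65 0 -0.036 0 0" --pt "0.65 0 -0.036 0 0"

```text
time: 12.55
eef_pos: [0.638, 0.1533, 0.2674]
eef_rot: [-0.0, 0.71, 0.704, -0.0]
contact_force: [-1.5, 0.2, -0.3]
gripper_width: 0.0298
grip_force: 1.1
```

Run:
```python
from h import *
s=bot.get_state();print(s["time"],s["eef_pos"],s["contact_force"],s["gripper_width"],s["grip_force"])
np.savez("w3",p=s["eef_pos"],q=s["eef_rot"])
w=bot.read_camera("wrist");a=bot.read_camera("scene");t=bot.read_camera("top")
for n,i in zip("wat",(w,a,t)):cv2.imwrite(f"pics/raw3{n}.png",i)
W=w[200:384,256:512]  # x1.56
A=a[150:260,270:380];T=t[110:180,180:290]
W=cv2.resize(W,(400,288));A=cv2.resize(A,(400,400),interpolation=cv2.INTER_CUBIC);T=cv2.resize(T,(400,255),interpolation=cv2.INTER_CUBIC)
C=np.zeros((560,800,3),np.uint8);C[:288,:400]=W;C[288:543,:400]=T;C[:400,400:]=A
cv2.imwrite("pics/q3.png",C)
```

```text
12.55 [0.63798146 0.15331824 0.26743373] [-1.49450663  0.24310591 -0.3094792 ] 0.02980678477555293 1.0593164339661598
```

View pics/q3.png

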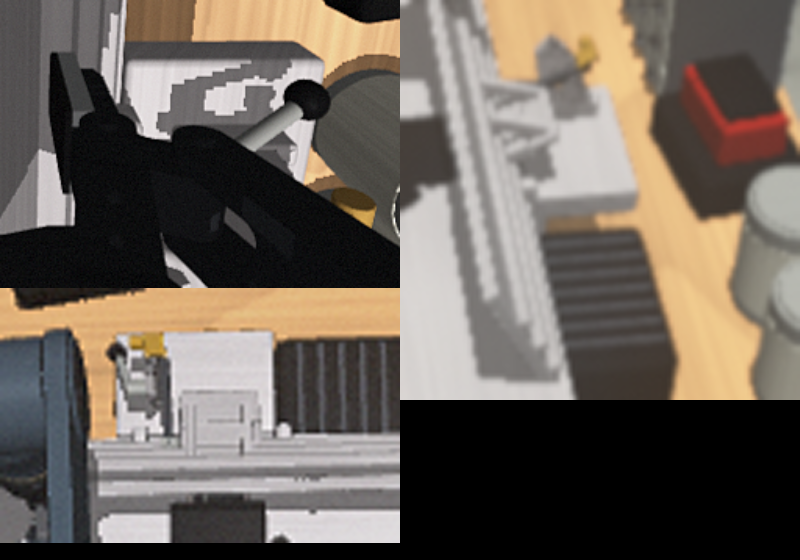

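The fence rests on the front finger (about 1.5 N). The scene view shows the dark pointer ending at panel (590,70), right at the lower edge of the clip (575–597, 37–70). I'll compare the projected tip positions with an enlargement.

Run:
```python
from h import *
def avg(n):return np.mean([bot.read_camera(n).astype(float) for _ in range(6)],0).astype(np.uint8)
a=avg("scene");t=avg("top")
# scene native crop x 300..345,y150..185 ; top crop x 205..245,y 118..150
A=cv2.resize(a[152:182,305:340],(560,480),interpolation=cv2.INTER_CUBIC) # x16
T=cv2.resize(t[118:148,208:223],(240,480),interpolation=cv2.INTER_CUBIC)
cv2.imwrite("pics/q4.png",np.hstack([A,T]))
def pr(n,X):
    m=M[n];c=K(m)@(m["R"]@X+m["t"]);return c[:2]/c[2]
for px in(.667,.669):
  for th in(.35,.4,.45,.5,.55):
    X=np.array([px+.1*np.cos(th)+.0004,.065,.195+.1*np.sin(th)])
    p=pr("scene",X);q=pr("top",X);r=pr("scene",np.array([px+.06*np.cos(th),.065,.195+.06*np.sin(th)]))
    print(px,th,"A",((p-[305,152]+.5)*16).round(),"mid",((r-[305,152]+.5)*16).round(),"T",((q-[208,118]+.5)*16).round()+[560,0])
```

```text
0.667 0.35 A [243. 312.] mid [ 61. 375.] T [844. 161.]
0.667 0.4 A [236. 295.] mid [ 56. 365.] T [842. 164.]
0.667 0.45 A [228. 279.] mid [ 51. 356.] T [841. 167.]
0.667 0.5 A [218. 263.] mid [ 45. 346.] T [839. 172.]
0.667 0.55 A [208. 248.] mid [ 39. 337.] T [838. 178.]
0.669 0.35 A [252. 311.] mid [ 70. 374.] T [844. 152.]
0.669 0.4 A [245. 294.] mid [ 66. 364.] T [842. 154.]
0.669 0.45 A [237. 278.] mid [ 60. 355.] T [841. 158.]
0.669 0.5 A [228. 263.] mid [ 55. 346.] T [839. 162.]
0.669 0.55 A [217. 248.] mid [ 48. 337.] T [837. 168.]
```

View pics/q4.png

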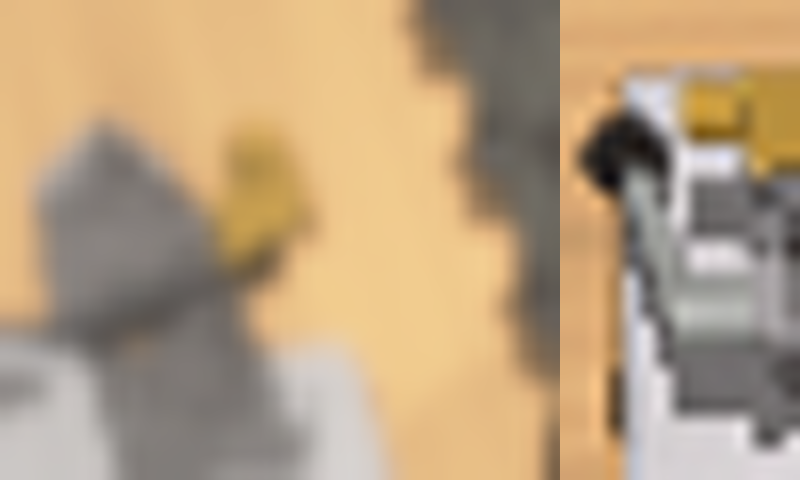

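```bash
cat > fit.py <<'E'
from h import *
from scipy.optimize import least_squares
w=np.load("w2.npz");m=bot.camera_model("wrist");H=m["hand_eye"]
Rt=Ro.from_quat([*w["q"][1:],w["q"][0]]).as_matrix();Rc=Rt@H[:3,:3];tc=Rt@H[:3,3]+w["p"]
def prw(X):c=(X-tc)@Rc@K(m).T;return c[:,:2]/c[:,2:]
def pr(n,X):
    k=M[n];c=(X@k["R"].T+k["t"])@K(k).T;return c[:,:2]/c[:,2:]
def box(th,px,y0,r0):
    P=[]
    for r in(r0,r0+.02):
        for t in(-.003,.003):
            for y in(y0,y0+.018):
                P.append([px+r*np.cos(th)-t*np.sin(th),y,.195+r*np.sin(th)+t*np.cos(th)])
    return np.array(P)
def ext(p):return np.r_[p.min(0),p.max(0)]
z2w=lambda p:w8(np.array(p)/3+[290,370])
z2t=lambda p:c2((np.array(p)-[450,0])/3+[285,0])
W=np.r_[z2w((292,175)),z2w((378,265))]
T=np.r_[z2t((585,72)),z2t((640,140))]
E
python3 - <<'E'
from fit import *
a2s=lambda p:np.array(p)/16+[305,152]-.5
S=np.r_[a2s((218,165)),a2s((312,272))]
for px in(.667,.669):
  for useS in(0,1):
    def f(v):
        B=box(v[0],px,v[1],v[2]);e=[ext(prw(B))-W,ext(pr("top",B))-T]
        if useS:e.append(ext(pr("scene",B))-S)
        return np.hstack(e)
    r=least_squares(f,[.45,.065,.1]);print(px,useS,r.x.round(4),r.fun.round(1))
# pointer: dark pixels in scene zoom, column minima of saturation/value
im=cv2.imread("pics/q4.png")[:,:560]
g=cv2.cvtColor(im,cv2.COLOR_BGR2GRAY)
for c in range(60,300,16):
    lo=g[200:360,c-4:c+4].mean(1);print(c,200+lo.argmin(),int(lo.min()),end="; ")
E
```

```text
0.667 0 [0.434  0.0629 0.0989] [-0.4 -1.2  0.3  0.9  0.2 -0.1  0.7 -0.3]
0.667 1 [0.4633 0.0649 0.1004] [-0.5 -1.3  0.4  1.3 -0.6 -0.5 -0.  -0.6 -0.9  0.4  0.4  0.7]
0.669 0 [0.4415 0.0629 0.097 ] [-0.4 -1.2  0.3  0.9  0.2 -0.1  0.7 -0.3]
0.669 1 [0.4715 0.0649 0.0986] [-0.5 -1.3  0.3  1.3 -0.6 -0.5 -0.  -0.6 -0.9  0.4  0.4  0.8]
60 327 112; 76 327 103; 92 334 91; 108 332 87; 124 323 87; 140 319 85; 156 314 85; 172 305 89; 188 293 93; 204 287 94; 220 283 94; 236 278 97; 252 270 94; 268 260 102; 284 242 142;
```

All estimates agree: fence about 0.45 rad (the pointer line passes (236,278) as predicted for 0.45), clip about 0.455. To firm up the contact I'll close a little while keeping the front finger where it is.

drive_tool --pt "0.67 0 -0.001 0 0" --pt "0.7 0 -0.002 0 0" --pt "0.7 0 -0.002 0 0" --pt "0.7 0 -0.002 0 0" --pt "0.7 0 -0.002 0 0" --pt "0.7 0 -0.002 0 0"

```text
time: 13.9
eef_pos: [0.636, 0.1533, 0.2672]
eef_rot: [-0.0, 0.71, 0.704, -0.0]
contact_force: [-2.0, -0.1, -0.8]
gripper_width: 0.0254
grip_force: 0.9
```

drive_tool --pt "0.72 0 -0.001 0 0" --pt "0.73 0 -0.0015 0 0" --pt "0.73 0 -0.0015 0 0" --pt "0.73 0 -0.0015 0 0" --pt "0.73 0 -0.0015 0 0"

```text
time: 14.4
eef_pos: [0.635, 0.1533, 0.2673]
eef_rot: [0.0, 0.71, 0.704, 0.0]
contact_force: [1.0, -0.0, -1.7]
gripper_width: 0.0232
grip_force: 6.3
```

drive_tool --pt "0.73 0 0 0 0" --pt "0.73 0 0 0 0" --pt "0.73 0 0 0 0" --pt "0.73 0 0 0 0" --pt "0.73 0 0 0 0" --pt "0.73 0 0 0 0"

```text
time: 15.0
eef_pos: [0.6347, 0.1533, 0.2672]
eef_rot: [0.0, 0.71, 0.704, 0.0]
contact_force: [2.3, -0.3, -2.9]
gripper_width: 0.0235
grip_force: 7.4
```

Run:
```python
from h import *
a=np.mean([bot.read_camera("scene").astype(float) for _ in range(6)],0).astype(np.uint8)
im=cv2.resize(a[152:182,305:340],(560,480),interpolation=cv2.INTER_CUBIC);g=cv2.cvtColor(im,cv2.COLOR_BGR2GRAY)
for c in range(140,270,16):
    lo=g[200:360,c-4:c+4].mean(1);print(c,200+lo.argmin(),end="; ")
s=bot.get_state();print(s["time"],s["eef_pos"],s["gripper_width"],s["grip_force"],s["contact_force"])
```

```text
140 320; 156 314; 172 304; 188 294; 204 286; 220 282; 236 277; 252 269; 268 260; 15.3 [0.63462888 0.15330712 0.26725167] 0.02310918500389997 7.571614620974287 [ 1.72432477  0.10855364 -3.70206791]
```

```bash
python3 -c "
from cell import bot
print(bot.finish_job())"
```

```text
the job is handed in; nothing more can be done
None
```

I handed the job in at about 15 s, with the push block released on its sole on the bench and the fence held by the fingers at about 0.45 rad. The index clip measured about 0.455 ± 0.02 rad, and the grip on the fence was about 7 N. I took no picture of the block after release, and the verdict was not returned.

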